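Line up the spice canisters by height and close the rack with its guard rail

TASK

Stand the four steel spice canisters in the teak rack, one centred on each cork disc, so that the row steps down in height from the tallest at the end beside the clamp-lid glass jar to the shortest at the end beside the egg cup. Drop the loose steel guard rail into the two open forks at the front of the rack so that both ends sit at the bottom of their slots, the end caps outside the cheeks. Keep the canisters upright as you carry them, and leave the jar, the egg cup, the glass tumbler and the clay cup where they stand.

Things in the scene. Friction and masses are not known exactly. Their poses are not given: they have to be found in the camera images.
- can100_c (a point): tallest and widest of the four closed stainless steel spice canisters: a plain upright cylinder 100 mm high, 64 mm in diameter, flat pressed lid fixed on; the point is its centre, half-way up (50 mm above its foot), z up; stands loose on the table in front of the rack
- can84_c (a point): second tallest of the four closed stainless steel spice canisters: a plain upright cylinder 84 mm high, 58 mm in diameter, flat pressed lid fixed on; the point is its centre, half-way up (42 mm above its foot), z up; stands loose on the table in front of the rack
- can68_c (a point): third tallest of the four closed stainless steel spice canisters: a plain upright cylinder 68 mm high, 52 mm in diameter, flat pressed lid fixed on; the point is its centre, half-way up (34 mm above its foot), z up; stands loose on the table in front of the rack
- can52_c (a point): shortest and narrowest of the four closed stainless steel spice canisters: a plain upright cylinder 52 mm high, 46 mm in diameter, flat pressed lid fixed on; the point is its centre, half-way up (26 mm above its foot), z up; stands loose on the table in front of the rack
- rail_c (a point): loose steel guard rail, on the table at the left: round tube 12 mm thick, 436 mm long with a 22 mm square cap at each end (caps' inner faces 196 mm from the middle). Point: middle of the tube on its centre line, 11 mm above the table at the start; x along the tube. Seated, this point is at x -65, y 0, z 62 mm in the rack's frame, caps outside the cheeks with 12 mm play
- rack: fixed dark teak rack. Origin on the table (z 0) under the row's middle; x to its back, y along the row. Board top z 16 mm; 4 flush cork discs, 68 mm wide, at x 0, y -123, -41, 41, 123 mm. Back lip x 62 to 70, top z 26. End cheeks y +-172 to 184, x -83 to 70, top z 56, each with an upright steel fork at x -65: slot 15 mm wide, bottom z 56, flared to 40 mm at the mouth, z 87
- jar: glass jar with hinged wire clamp lid and orange sealing ring, 84 mm in diameter, 150 mm high, standing loose on the table beyond one end of the rack (about 265 mm from the rack's middle; which end varies); origin at the centre of its underside, z up
- eggcup: white ceramic egg cup, 49 mm in diameter, 48 mm high, standing loose on the table beyond the other end of the rack; origin at the centre of its underside, z up
- teaglass: open clear glass tumbler, 62 mm in diameter, 85 mm high, standing loose among the canisters, not to be moved; origin at the centre of its underside, z up
- claycup: open unglazed clay cup, 68 mm in diameter, 72 mm high, standing loose among the canisters, not to be moved; origin at the centre of its underside, z up
Mind the look-alikes: they are no part of the job. Leave any pink or yellow look-alike of the part that bears can84_c alone.

How it is judged:
At the end, for the whole second after the job is handed in: Canisters upright on the board, each within 15 mm in x and y of its disc, falling in height from jar end to egg cup end; rail in both forks, its middle within 4 mm of seated height, 6 mm of the slot line, 17 mm of the rack middle, within 0.03 rad of the row; all five released and at rest (((y of jar in the frame of rack above 0 m and y of can100_c in the frame of rack between 0.108 and 0.138 m and y of can84_c in the frame of rack between 0.026 and 0.056 m and y of can68_c in the frame of rack between -0.056 and -0.026 m and y of can52_c in the frame of rack between -0.138 and -0.108 m) or (y of jar in the frame of rack below 0 m and y of can100_c in the frame of rack between -0.138 and -0.108 m and y of can84_c in the frame of rack between -0.056 and -0.026 m and y of can68_c in the frame of rack between 0.026 and 0.056 m and y of can52_c in the frame of rack between 0.108 and 0.138 m)) and x of can100_c in the frame of rack between -0.015 and 0.015 m and z of can100_c in the frame of rack between 0.061 and 0.071 m and angle between each of can100_c, can84_c, can68_c, can52_c's own z axis and vertical below 0.08 rad and x of can84_c in the frame of rack between -0.015 and 0.015 m and z of can84_c in the frame of rack between 0.053 and 0.063 m and x of can68_c in the frame of rack between -0.015 and 0.015 m and z of can68_c in the frame of rack between 0.045 and 0.055 m and x of can52_c in the frame of rack between -0.015 and 0.015 m and z of can52_c in the frame of rack between 0.037 and 0.047 m and x of rail_c in the frame of rack between -0.071 and -0.059 m and y of rail_c in the frame of rack between -0.017 and 0.017 m and z of rail_c in the frame of rack between 0.058 and 0.066 m and angle between the x axis of rail_c and the y axis of rack, either way round below 0.03 rad and linear speed of each of can100, can84, can68, can52, rail below 0.02 m/s); the robot touches nothing.
It fails at once if a canister is tipped by more than 35 degrees (angle between any of can100_c, can84_c, can68_c, can52_c's own z axis and vertical above 0.61 rad).
It fails at once if the glass jar, egg cup, tumbler or clay cup is pushed more than 30 mm from its place or knocked over (distance of any of jar, eggcup, teaglass, claycup from where it was at the start of the episode above 0.03 m or angle between any of jar, eggcup, teaglass, claycup's own z axis and vertical above 0.5 rad).
It also fails if it takes over 131 s, if anything falls off the work surface, if the arm or the gripper's body presses on something with over 40 N, if the wrist force passes 120 N, or if a joint passes its speed limit or range.

ROBOT

A 6-joint arm with a two-finger parallel gripper is mounted at the origin on the work surface. World frame = base frame: x ahead of the robot, y to its left, z up, the work surface at z = 0. Lengths are in m, angles in rad, forces in N, time in s.
With the tool pointing down it reaches from about 0.325 to 0.9 m from the base axis. Payload 6.1 kg.
Tool frame: the origin (TCP) lies midway between the tips of the shut fingers; the grasp point (between the pads) lies 19 mm behind it; z points along the fingers, y is the line along which they close (so a half turn about z gives the same grasp; the last joint's range is limited). The gripper opens to 85 mm and grips with 20 to 120 N. Pads are 22 mm wide; open, the fingers measure 114 mm over their backs; the gripper's body (76 mm by 85 mm) begins 54 mm behind the grasp point. The pads swing forward as they close: fully open they stand 13 mm farther back than shut.
Start: joints at [-1.431, 0.22, 1.526, -0, 1.395, -0.126], TCP at [0.164, -0.603, 0.231] pointing down, gripper open.
Joint ranges: [-2.98, 2.98], [-0.91, 2.08], [0.09, 2.57], [-1.24, 4.39], [0.2, 2.65], [-2.68, 2.68]. Speed limits (rad/s): [2.57, 2.57, 3.01, 3.14, 3.14, 3.14].

INTERFACE

Orientations are given as [roll, pitch, yaw] about the fixed x, y, z axes, in that order (R = Rz(yaw) Ry(pitch) Rx(roll)).
In Python, from plant import movep, move_l, set_joints, gripper_to, hold, inverse_kinematics, observe, get_image, get_calibration, Unreachable, job_done gives the robot as it stands. Calls block until the motion is done:
- movep(position, orientation): joint-space move of the TCP to a pose.
- move_l(position, feed=0.15, rotation=None, max_force=None): straight line of the TCP; rotation=None keeps the orientation; feed is the mean speed in m/s. With max_force (N) it stops when the force on the tool has changed by that much, and returns True; else False.
- set_joints(angles): joint-space move.
- gripper_to(opening, f_grip=None): finger opening in m; f_grip is the grip in N (None keeps the last); returns when the fingers have stopped.
- hold(seconds).
- inverse_kinematics(position, orientation): joint angles nearest the present ones, or None.
- observe(): the state.
- get_image(name): name is "scene" or "top" or "wrist"; returns (picture, depth): 384x512x3 uint8, red, green, blue; 384x512 float32, m along the optical axis (not along the pixel's ray), 0 where there is no reading.
- get_calibration(name): a dict with "intrinsics" (3x3 intrinsics, pixels), "dist_coeffs" ([k1, k2, p1, p2, k3] as OpenCV has them; the pictures are not rectified), "world_from_camera" (4x4, takes a point from camera to world coordinates). Camera axes: x right, y down, z forward; pixel columns grow to the right and rows downward; lengths in m; the calibration is good to about 2 mm. A picture is of the moment at which its call begins: read the wrist's pose just before it. get_calibration takes no time and is no camera call; for the wrist camera it gives the pose at the moment of the call.
A pose or a line that the arm cannot do raises Unreachable and nothing moves.
- job_done(): hands the job in; it is judged then, once.
The state is a dict: "time_s": time; "q": joint angles; "joint_velocities": joint speeds; "joint_torque": joint torques, N m; "eef_pos": TCP position; "tcp_rot": TCP orientation; "ft_force": force on the tool from outside, world axes, zero at the start; "torque": the same for the moment, N m; "opening": finger opening in m; "grasp_force": force on a finger pad.
Only numpy, scipy, OpenCV 4.12 (cv2) and the standard library are available. Lean on these libraries where they do the work, as an engineer would, in place of code of your own. Each camera call takes 0.05 s, during which the arm holds its last target. There are 200 camera calls.

## Working session

There is one attempt and no reset: what is moved stays moved. The work goes in short steps, each a Python script; the robot and the scene stay as the last script left them, time stands still between calls to the robot, and variables do not carry over. Pictures are saved under pics/ and viewed, at most 14 in all, crops included, and the job is handed in when it is done.

```bash
ls; mkdir -p pics
python3 - <<'E'
from plant import *
import cv2,numpy as np
for n in ("top","scene"):
    im,d=get_image(n); cv2.imwrite(f"pics/{n}0.png",im[:,:,::-1]); np.save(f"{n}0.npy",d)
    c=get_calibration(n); print(n,c)
E
```

```text
pics
top {'intrinsics': array([[497.80762997,   0.        , 253.13117549],
       [  0.        , 497.80762997, 188.91408586],
       [  0.        ,   0.        ,   1.        ]]), 'dist_coeffs': array([-0.06265645,  0.        ,  0.        ,  0.        ,  0.        ]), 'world_from_camera': array([[ 2.55104454e-02, -9.90208406e-01,  1.37246238e-01,
         3.18096215e-01],
       [-9.99665632e-01, -2.58487601e-02, -6.83035904e-04,
         1.95257768e-02],
       [ 4.22399297e-03, -1.37182922e-01, -9.90536725e-01,
         1.44964733e+00],
       [ 0.00000000e+00,  0.00000000e+00,  0.00000000e+00,
         1.00000000e+00]])}
scene {'intrinsics': array([[410.64577464,   0.        , 253.77703363],
       [  0.        , 410.64577464, 189.62579813],
       [  0.        ,   0.        ,   1.        ]]), 'dist_coeffs': array([0.05206959, 0.        , 0.        , 0.        , 0.        ]), 'world_from_camera': array([[ 0.45800598,  0.47899703, -0.74886071,  1.29105723],
       [ 0.88875001, -0.26456271,  0.3743394 , -0.37842618],
       [-0.01881316, -0.83699965, -0.54687992,  0.64140366],
       [ 0.        ,  0.        ,  0.        ,  1.        ]])}
```

View pics/top0.png

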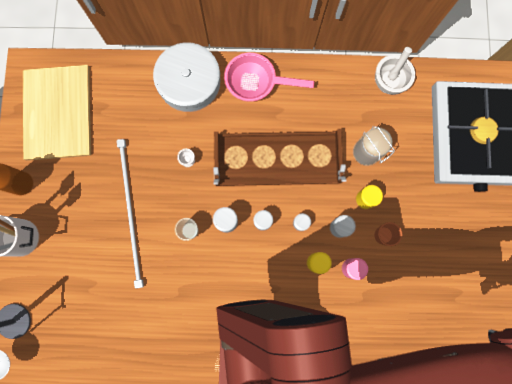

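View pics/scene0.png

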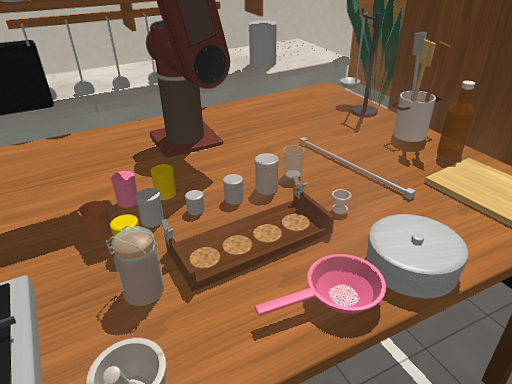

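The top view shows the jar at (375,145) at the rack's right (−y) end, the egg cup at (187,157), steel cans at (225,219), (263,219), (303,222) and (343,226), the tumbler at (187,230), the clay cup at (387,234) and the rail from (122,143) to (139,284). Next I'll measure them with the depth data.

```bash
cat > cam.py <<'E'
from plant import *
import cv2, numpy as np
def cloud(n, d, c):
    h,w=d.shape; u,v=np.meshgrid(np.arange(w),np.arange(h))
    p=cv2.undistortPoints(np.stack([u,v],-1).reshape(-1,1,2).astype(np.float64),c["intrinsics"],c["dist_coeffs"]).reshape(h,w,2)
    P=np.dstack([p[...,0]*d,p[...,1]*d,d]); T=c["world_from_camera"]
    return P@T[:3,:3].T+T[:3,3]
E
python3 - <<'E'
from cam import *
im=cv2.imread("pics/top0.png"); W=cloud("top",np.load("top0.npy"),get_calibration("top"))
z=W[...,2]
print("table z",np.median(z[300:330,150:200]), np.median(z[200:210,200:350]))
for n,(u,v) in dict(a=(225,219),b=(263,219),c=(303,222),d=(343,226),tum=(187,230),clay=(387,234),pink=(355,268),yel1=(319,262),yel2=(370,196),jar=(375,145),egg=(187,157)).items():
    r=22; w=W[v-r:v+r,u-r:u+r].reshape(-1,3); 
    zz=np.linalg.norm((w[:,:2]-W[v,u,:2]),axis=1)<.05; w=w[zz&(w[:,2]>.02)]
    h=np.percentile(w[:,2],95); t=w[w[:,2]>h-.008]
    (cx,cy),rad=cv2.minEnclosingCircle(t[:,:2].astype(np.float32))
    print(n,"h %.3f"%h,"mean",t[:,:2].mean(0).round(4),"circ",round(cx,4),round(cy,4),"D %.3f"%(2*rad),len(t))
hsv=cv2.cvtColor(im,cv2.COLOR_BGR2HSV)
C=[]
for u,v in((236,157),(264,157),(292,156),(319,155)):
    s=np.zeros(z.shape,bool); s[v-15:v+16,u-15:u+16]=1
    m=s&(hsv[...,2]>120)&(z<.03)
    n,l,st,ce=cv2.connectedComponentsWithStats(m.astype(np.uint8)); k=1+np.argmax(st[1:,4])
    q=W[l==k]; (cx,cy),rad=cv2.minEnclosingCircle(q[:,:2].astype(np.float32)); C.append((cx,cy)); print("disc",q.mean(0).round(4),cx,cy,2*rad)
m=np.zeros(z.shape,bool); m[135:295,112:148]=1; m&=(hsv[...,1]<70)&(z<.04)
q=W[m]; print("rail n",len(q),"z",np.median(q[:,2]))
vx,vy,x0,y0=cv2.fitLine(q[:,:2].astype(np.float32),cv2.DIST_HUBER,0,.001,.001).ravel()
s=(q[:,:2]-[x0,y0])@[vx,vy]; lo,hi=s.min(),s.max(); mid=np.array([x0,y0])+np.array([vx,vy])*(lo+hi)/2
print("rail mid",mid,"len",hi-lo,"ang",np.arctan2(vy,vx))
s=im[120:300,170:410]; cv2.imwrite("pics/crop.png",cv2.resize(s,None,fx=3.3,fy=3.3,interpolation=cv2.INTER_CUBIC))
E
```

```text
table z -0.00038943034639538077 -0.0003239729000162894
a h 0.103 mean [0.4226 0.0929] circ 0.4225 0.0931 D 0.066 405
b h 0.072 mean [ 0.4259 -0.0114] circ 0.426 -0.0114 D 0.053 244
c h 0.056 mean [ 0.4235 -0.1222] circ 0.4241 -0.122 D 0.047 181
d h 0.088 mean [ 0.4129 -0.2337] circ 0.4132 -0.2339 D 0.060 321
tum h 0.088 mean [0.3939 0.2023] circ 0.3933 0.1997 D 0.062 79
clay h 0.075 mean [ 0.3931 -0.3644] circ 0.3936 -0.364 D 0.068 130
pink h 0.088 mean [ 0.2955 -0.2692] circ 0.2953 -0.2691 D 0.061 329
yel1 h 0.088 mean [ 0.3098 -0.168 ] circ 0.3102 -0.1679 D 0.059 317
yel2 h 0.087 mean [ 0.4988 -0.3102] circ 0.4997 -0.3109 D 0.060 319
jar h 0.150 mean [ 0.6376 -0.3151] circ 0.6371 -0.3164 D 0.080 474
egg h 0.051 mean [0.6022 0.2135] circ 0.6023 0.2142 D 0.049 53
disc [0.6067 0.0648 0.0156] 0.6057419776916504 0.06532943248748779 0.11108759045600891
disc [ 0.6088 -0.0111  0.0156] 0.6085830330848694 -0.011125052347779274 0.12170513719320297
disc [ 0.6143 -0.093   0.0155] 0.6131672263145447 -0.0926850214600563 0.12020093947649002
disc [ 0.6166 -0.1727  0.0156] 0.6166665554046631 -0.17284616827964783 0.12052415311336517
rail n 730 z 0.015129374386889216
rail mid [0.44464454 0.37626533] len 0.4446480597541133 ang 0.18296538
```

View pics/crop.png

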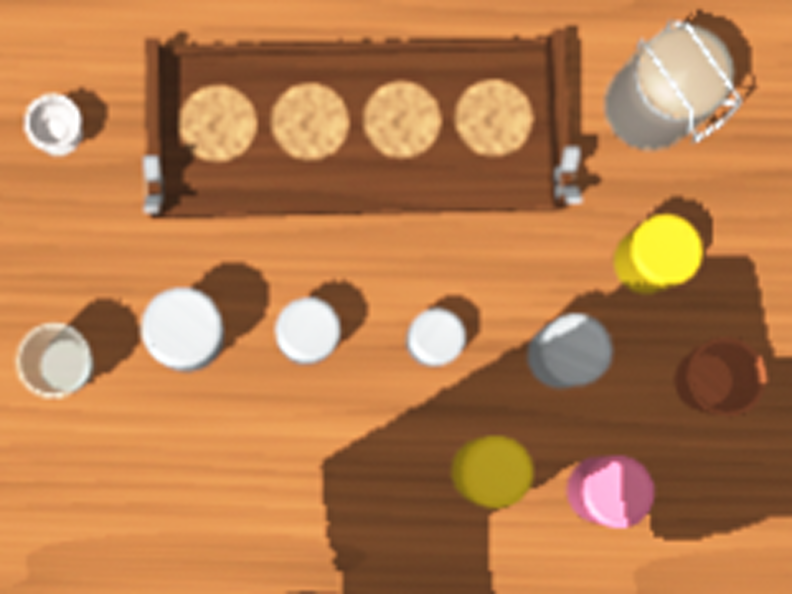

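The crop confirms the identities: the cans, left to right, are 100, 68, 52 and 84 (in shade). My disc segmentation was poor, so I'll refine the rack with the wrist camera from above.

Run:
```python
from cam import *
o=observe(); print(o["tcp_rot"],o["eef_pos"],o["time_s"])
c=get_calibration("wrist"); print(c["intrinsics"][0,0],c["world_from_camera"].round(3))
for yaw in(.042+np.pi/2,.042-np.pi/2):
  for p in((.55,-.055,.40),(.61,-.175,.2),(.61,.06,.08),(.42,.093,.06),(.413,-.234,.04),(.445,.376,.2),(.545,-.055,.25)):
    q=inverse_kinematics(p,[np.pi,0,yaw]); print(round(yaw,2),p,None if q is None else np.round(q,2))
for yaw in(.183,.183-np.pi,.183+np.pi): 
    q=inverse_kinematics((.445,.376,.004),[np.pi,0,yaw]); print(yaw,None if q is None else np.round(q,2))
```

```text
[-3.13982805e+00 -2.05981560e-04  2.65791547e-01] [ 0.16407567 -0.60250735  0.23030037] 0.1
321.7746872734151 [[ 0.263 -0.915 -0.305  0.241]
 [-0.965 -0.251 -0.079 -0.581]
 [-0.004  0.315 -0.949  0.373]
 [ 0.     0.     0.     1.   ]]
1.61 (0.55, -0.055, 0.4) [-0.24 -0.01  1.46  0.    1.69 -0.28]
1.61 (0.61, -0.175, 0.2) [-0.4   0.27  1.53  0.    1.34 -0.45]
1.61 (0.61, 0.06, 0.08) [-0.03  0.34  1.68 -0.    1.12 -0.07]
1.61 (0.42, 0.093, 0.06) [ 0.03 -0.05  2.16 -0.    1.03 -0.01]
1.61 (0.413, -0.234, 0.04) [-0.68  0.1   2.06  0.    0.98 -0.72]
1.61 (0.445, 0.376, 0.2) [ 0.57  0.14  1.67 -0.    1.32  0.52]
1.61 (0.545, -0.055, 0.25) [-0.24  0.02  1.71  0.    1.41 -0.29]
-1.53 (0.55, -0.055, 0.4) None
-1.53 (0.61, -0.175, 0.2) None
-1.53 (0.61, 0.06, 0.08) None
-1.53 (0.42, 0.093, 0.06) None
-1.53 (0.413, -0.234, 0.04) [-0.68  0.1   2.06 -0.    0.98  2.42]
-1.53 (0.445, 0.376, 0.2) [ 0.57  0.14  1.67  0.    1.32 -2.62]
-1.53 (0.545, -0.055, 0.25) None
0.183 [ 0.57  0.39  1.79 -0.    0.97  1.95]
-2.9585926535897933 [ 0.57  0.39  1.79  0.    0.97 -1.19]
3.324592653589793 [ 0.57  0.39  1.79  0.    0.97 -1.19]
```

Run:
```python
from cam import *
movep((.56,-.04,.36),[np.pi,0,.042+np.pi/2])
c=get_calibration("wrist"); im,d=get_image("wrist")
np.savez("w1.npz",im=im,d=d,**c); cv2.imwrite("pics/w1.png",im[:,:,::-1])
print(observe()["time_s"],observe()["eef_pos"])
W=cloud("w",d,c); z=W[...,2]; hsv=cv2.cvtColor(im,cv2.COLOR_RGB2HSV)
print(np.median(z[d>0]))
m=(z>.008)&(z<.026)&(W[...,0]>.5)&(abs(W[...,1]+.054)<.165)&(hsv[...,2]>150)
n,l,st,ce=cv2.connectedComponentsWithStats(cv2.morphologyEx(m.astype(np.uint8),cv2.MORPH_OPEN,np.ones((3,3))))
for k in range(1,n):
    if st[k,4]>150:
        q=W[l==k]; (cx,cy),r=cv2.minEnclosingCircle(q[:,:2].astype(np.float32)); print(st[k],q.mean(0).round(4),round(cx,4),round(cy,4),round(2*r,4))
```

```text
2.6333 [ 0.55992059 -0.0408481   0.35969571]
0.0010663193188432674
[ 273   42   47   48 1648] [0.6115 0.0746 0.0165] 0.611 0.0751 0.0687
[ 418   62   74   78 2571] [0.8616 0.0384 0.0156] 0.8506 0.0394 0.1166
[ 273  101   45   46 1510] [ 0.6152 -0.0064  0.0163] 0.6151 -0.0067 0.068
[ 272  157   43   41 1321] [ 0.619  -0.0884  0.0162] 0.6187 -0.0885 0.0685
[272 207  40  34 970] [ 0.6207 -0.1669  0.0159] 0.6226 -0.1704 0.0681
```

View pics/w1.png

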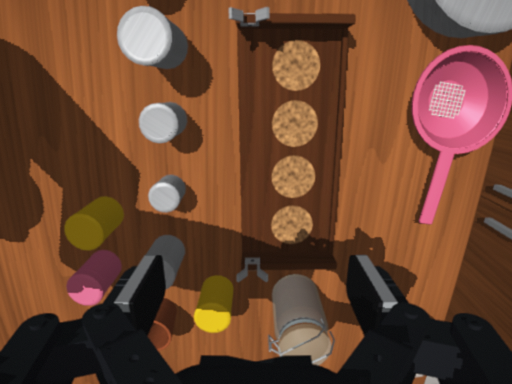

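The wrist view shows the four discs cleanly at (296,65), (294,123), (293,176) and (291,224), each fitted at 68 mm diameter, with the forks at (250,14) and (252,268). I'll check the forks and cans against this.

```bash
cat >> cam.py <<'E'
D=np.array([[.6110,.0751],[.6151,-.0067],[.6187,-.0885],[.6226,-.1704]])   # discs y=+123..-123
O=D.mean(0); a=D[0]-D[3]; TH=np.arctan2(-a[0],a[1])
RX=np.array([np.cos(TH),np.sin(TH)]); RY=np.array([-RX[1],RX[0]])
def rack(x,y): return O+x*RX+y*RY
def inrack(P): return np.stack([(P[...,:2]-O)@RX,(P[...,:2]-O)@RY,P[...,2]],-1)
DOWN=[np.pi,0,TH+np.pi/2]
E
python3 - <<'E'
from cam import *
f=np.load("w1.npz"); W=cloud("w",f["d"],f); T=cloud("t",np.load("top0.npy"),get_calibration("top"))
print(O,TH)
for nm,w in(("wrist",W),("top",T)):
    R=inrack(w)
    for s in(1,-1):
        q=R[(abs(R[...,0]+.065)<.04)&(abs(s*R[...,1]-.178)<.025)&(R[...,2]>.062)&(R[...,2]<.1)]
        for zl in ((.062,.072),(.072,.082),(.082,.1)):
            k=q[(q[:,2]>zl[0])&(q[:,2]<zl[1])]
            if len(k): print(nm,s,zl,len(k),"x",k[:,0].min().round(4),k[:,0].max().round(4),"mid",((k[:,0].min()+k[:,0].max())/2).round(4),"y",k[:,1].min().round(4),k[:,1].max().round(4))
    ch=R[(abs(R[...,2]-.056)<.006)&(abs(R[...,0])<.06)&(abs(abs(R[...,1])-.178)<.03)]
    for s in(1,-1): print("cheek",s,np.median(ch[ch[:,1]*s>0],axis=0).round(4))
for n,(x,y,h) in dict(c100=(.4225,.0931,.1),c68=(.426,-.0114,.068),c52=(.4241,-.122,.052)).items():
    q=W[(np.hypot(W[...,0]-x,W[...,1]-y)<.045)&(abs(W[...,2]-h)<.007)]
    print(n,len(q),cv2.minEnclosingCircle(q[:,:2].astype(np.float32)))
E
```

```text
[ 0.61685  -0.047625] 0.04721539219835807
wrist 1 (0.062, 0.072) 18 x -0.0784 -0.054 mid -0.0662 y 0.1714 0.1842
wrist 1 (0.072, 0.082) 151 x -0.0828 -0.0457 mid -0.0643 y 0.1713 0.184
wrist 1 (0.082, 0.1) 163 x -0.0882 -0.0412 mid -0.0647 y 0.1714 0.1837
wrist -1 (0.062, 0.072) 38 x -0.0784 -0.0523 mid -0.0654 y -0.1842 -0.1705
wrist -1 (0.072, 0.082) 91 x -0.0841 -0.0449 mid -0.0645 y -0.1842 -0.1709
wrist -1 (0.082, 0.1) 82 x -0.0884 -0.042 mid -0.0652 y -0.1839 -0.1711
cheek 1 [0.0042 0.1769 0.056 ]
cheek -1 [ 0.0017 -0.1754  0.055 ]
top 1 (0.062, 0.072) 7 x -0.0742 -0.0517 mid -0.0629 y 0.1691 0.1805
top 1 (0.072, 0.082) 24 x -0.0871 -0.0447 mid -0.0659 y 0.1686 0.18
top 1 (0.082, 0.1) 24 x -0.0884 -0.0423 mid -0.0654 y 0.1684 0.1793
top -1 (0.062, 0.072) 9 x -0.0754 -0.0486 mid -0.062 y -0.1829 -0.1731
top -1 (0.072, 0.082) 22 x -0.0789 -0.0436 mid -0.0612 y -0.1859 -0.1734
top -1 (0.082, 0.1) 30 x -0.0877 -0.0411 mid -0.0644 y -0.1846 -0.1723
cheek 1 [0.0121 0.1747 0.0549]
cheek -1 [ 0.0044 -0.178   0.0549]
c100 2596 ((0.4224512279033661, 0.09664913266897202), 0.033245913684368134)
c68 1243 ((0.42609283328056335, -0.008554046973586082), 0.027467774227261543)
c52 730 ((0.42401400208473206, -0.11916698515415192), 0.023408059030771255)
```

The rack pose agrees with the forks (x −65, y ±178), and the top camera has about −3 mm y bias. First canister: can100.

```bash
cat >> cam.py <<'E'
CAN={100:(.4225,.0966,.064,-.123),84:(.4132,-.231,.058,-.041),68:(.4261,-.0086,.052,.041),52:(.4240,-.1192,.046,.123)}
def pickplace(k):
    x,y,w,ry=CAN[k]; z=max(k/1000-.045,.009); up=z+.13; tx,ty=rack(0,ry)
    gripper_to(min(.085,w+.026))
    movep((x,y,max(up,.15)),DOWN); move_l((x,y,z),feed=.15)
    gripper_to(w-.01,f_grip=50); o=observe(); print(k,"grip",o["opening"],o["grasp_force"],o["time_s"])
    move_l((x,y,up),feed=.2); print("held",observe()["opening"],observe()["ft_force"].round(1) if hasattr(observe()["ft_force"],"round") else observe()["ft_force"])
    movep((tx,ty,up),DOWN); move_l((tx,ty,z+.022),feed=.15)
    hit=move_l((tx,ty,z+.0145),feed=.03,max_force=6); print("hit",hit,observe()["eef_pos"][2]-z)
    gripper_to(min(.085,w+.022)); move_l((tx,ty,up),feed=.25)
    print(observe()["time_s"])
E
python3 - <<'E'
from cam import *
pickplace(100)
im,d=get_image("scene"); cv2.imwrite("pics/s1.png",im[:,:,::-1])
E
```

```text
100 grip 0.063044740720044 54.11972522735596 5.2083
held 0.06284915589616764 [-0.5 -0.4 -2.5]
hit True 0.017134615919116206
9.4
```

View pics/s1.png

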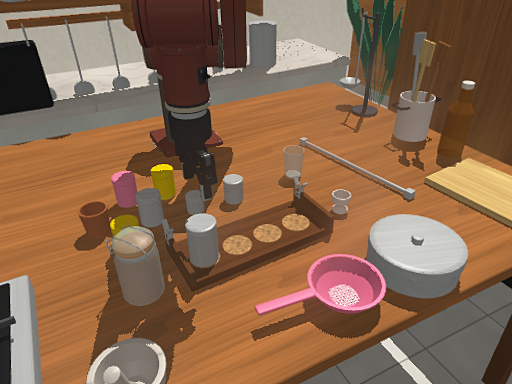

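The can100 stands on the disc nearest the jar (200,240). Now the other three, then a wrist look at the rail.

Run:
```python
from cam import *
for k in(84,68,52): pickplace(k)
gripper_to(.04)
yaw=.183-np.pi
movep((.43,.376,.36),[np.pi,0,yaw])
c=get_calibration("wrist"); im,d=get_image("wrist")
np.savez("w2.npz",im=im,d=d,**c); cv2.imwrite("pics/w2.png",im[:,:,::-1])
W=cloud("w",d,c)
m=(abs(W[...,0]-.4446)<.26)&(abs(W[...,1]-.379-.185*(W[...,0]-.4446))<.03)&(W[...,2]>.009)&(W[...,2]<.04)
q=W[m]; vx,vy,x0,y0=cv2.fitLine(q[:,:2].astype(np.float32),cv2.DIST_HUBER,0,.001,.001).ravel()
s=(q[:,:2]-[x0,y0])@[vx,vy]; print(len(q),"len",s.max()-s.min(),"mid",np.array([x0,y0])+np.array([vx,vy])*(s.max()+s.min())/2,np.arctan2(vy,vx),q[:,2].max())
t,dd=get_image("top"); cv2.imwrite("pics/top1.png",t[:,:,::-1])
R=inrack(cloud("t",dd,get_calibration("top")))
for k,v in CAN.items():
    h=k/1000+.016; p=R[(np.hypot(R[...,0],R[...,1]-v[3])<.05)&(abs(R[...,2]-h-.002)<.006)]
    print(k,len(p),cv2.minEnclosingCircle(p[:,:2].astype(np.float32)) if len(p) else None)
print(observe()["time_s"])
```

```text
84 grip 0.0571682299687614 52.86135792732239 11.925
held 0.05717560480418452 [-0.3  0.5 -2.2]
hit True 0.01707608987971112
15.825
68 grip 0.051109960079248416 51.7591667175293 18.2667
held 0.05137940310180437 [-0.9  0.2 -0.6]
hit True 0.01704285307757617
21.9667
52 grip 0.0452323654844529 50.80052196979523 24.525
held 0.04511165390784446 [-0.3 -2.  -0.9]
hit True 0.016973251917466653
28.4917
2391 len 0.42629437685663474 mid [0.44508579 0.37990054] 0.18657029 0.024608311197555355
100 347 ((-0.0009802095592021942, -0.12560182809829712), 0.031487561762332916)
84 308 ((0.00044779913150705397, -0.04622047394514084), 0.029795464128255844)
68 228 ((0.00028292019851505756, 0.03794620558619499), 0.026717066764831543)
52 175 ((-1.5922822058200836e-05, 0.1203250139951706), 0.02396625466644764)
30.5083
```

View pics/top1.png

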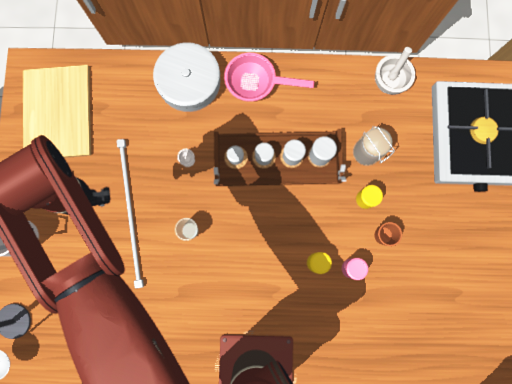

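View pics/w2.png

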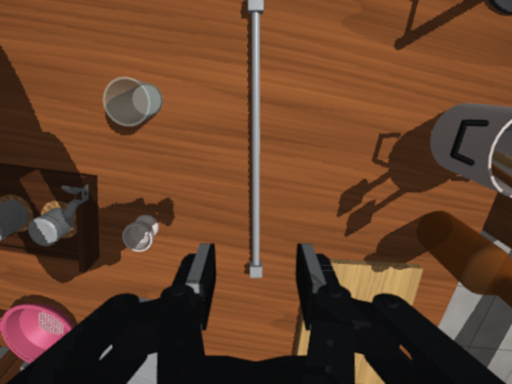

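All four canisters are standing within about 5 mm of their discs, heights falling from the jar end. The wrist view shows the rail along column 255, free of obstacles. Picking it up and hovering over the forks.

Run:
```python
from cam import *
x,y=.442,.3793; r=[np.pi,0,.1866-np.pi]
movep((x,y,.12),r); print(move_l((x,y,.004),feed=.1,max_force=10),observe()["eef_pos"])
gripper_to(.006,f_grip=100); o=observe(); print(o["opening"],o["grasp_force"],o["eef_pos"])
move_l((x,y,.28),feed=.2); print(observe()["opening"],observe()["ft_force"],observe()["torque"])
X,Y=rack(-.065,0)
movep((X,Y,.28),DOWN); move_l((X,Y,.095),feed=.12)
print(observe()["time_s"],observe()["eef_pos"],observe()["torque"])
c=get_calibration("wrist"); im,d=get_image("wrist"); cv2.imwrite("pics/w3.png",im[:,:,::-1])
R=inrack(cloud("w",d,c))
m=(abs(R[...,0]+.065)<.025)&(abs(R[...,2]-.105)<.03)&(abs(R[...,1])>.03)&(abs(R[...,1])<.23)
q=R[m]; print(len(q))
for lo in np.arange(-.23,.23,.04):
    k=q[(q[:,1]>=lo)&(q[:,1]<lo+.04)]
    if len(k)>5: print(round(lo,2),len(k),np.median(k,axis=0).round(4),"zmax",np.percentile(k[:,2],90).round(4))
print(q[:,1].min(),q[:,1].max())
s,_=get_image("scene"); cv2.imwrite("pics/s3.png",cv2.resize(s[120:320,80:400,::-1],None,fx=2.4,fy=2.4))
```

```text
False [0.44265474 0.3797329  0.00485942]
0.008417646309065184 94.29523587226868 [0.44243107 0.37951635 0.00500093]
0.008068617298706973 [-0.08707576 -0.32329686 -2.30917392] [0.01375576 0.02732607 0.01685576]
38.0333 [ 0.55257388 -0.05084927  0.09589501] [-0.03760646  0.00194971 -0.00034449]
6994
-0.07 836 [-0.0658 -0.0426  0.1068] zmax 0.1078
0.01 1184 [-0.0654  0.0403  0.107 ] zmax 0.1082
0.05 2918 [-0.065   0.0715  0.107 ] zmax 0.1083
0.09 2056 [-0.065  0.102  0.107] zmax 0.1084
-0.05789573589471903 0.11398593643495535
```

View pics/s3.png

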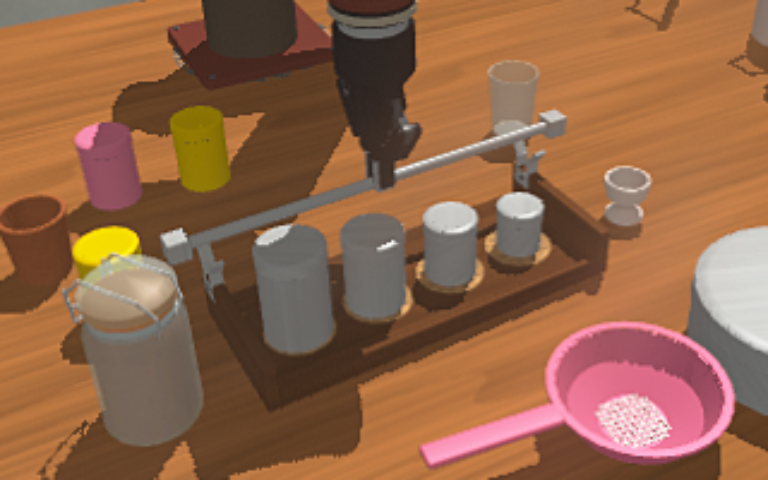

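View pics/w3.png

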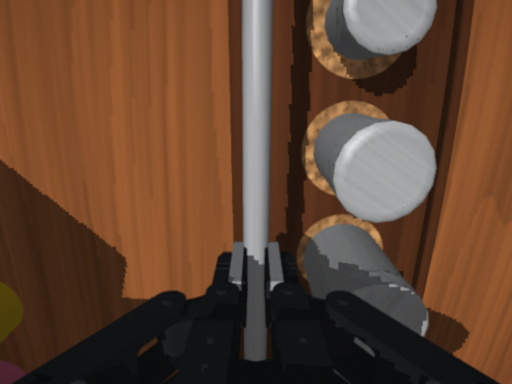

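The rail is level on the slot line above both forks (caps at crop (177,247) and (553,124)). I'll check that it's centred from the scene depth, then lower it.

Run:
```python
from cam import *
s,d=get_image("scene"); R=inrack(cloud("s",d,get_calibration("scene")))
m=(abs(R[...,0]+.065)<.03)&(abs(R[...,2]-.102)<.02)&(abs(R[...,1])>.19)&(abs(R[...,1])<.26)
q=R[m]; a,b=q[q[:,1]<0],q[q[:,1]>0]
lo,hi=np.percentile(a[:,1],3),np.percentile(b[:,1],97); off=(lo+hi)/2
print(len(a),len(b),a.mean(0),b.mean(0),lo,hi,"off",off)
if abs(hi-lo-.436)>.015: raise SystemExit("check")
X,Y=rack(-.065,-off)
move_l((X,Y,.095),feed=.05)
hit=move_l((X,Y,.054),feed=.04,max_force=8); o=observe(); print(hit,o["eef_pos"],o["ft_force"],o["torque"])
```

```text
162 103 [-0.05989038 -0.20672385  0.10590542] [-0.05758324  0.20277226  0.1059044 ] -0.21767971346450296 0.21489968649285593 off -0.0013900134858235158
True [ 0.55189321 -0.04930722  0.05588487] [-1.40128813  1.15419315  4.27486401] [-0.02660823  0.10359674  0.00111721]
```

Run:
```python
from cam import *
gripper_to(.032); p=observe()["eef_pos"]
move_l((p[0],p[1],.25),feed=.12); movep((.50,-.03,.36),DOWN); hold(.3)
c=get_calibration("wrist"); im,d=get_image("wrist"); cv2.imwrite("pics/w4.png",im[:,:,::-1])
R=inrack(cloud("w",d,c))
m=(abs(R[...,0]+.065)<.03)&(R[...,2]>.06)&(R[...,2]<.1)&(abs(R[...,1])<.165); q=R[m]
for l in np.arange(-.16,.16,.04):
    k=q[(q[:,1]>=l)&(q[:,1]<l+.04)]
    if len(k)>5: print(round(l,2),len(k),np.median(k,axis=0).round(4),"ztop",np.percentile(k[:,2],90).round(4))
m=(abs(R[...,0]+.065)<.02)&(abs(R[...,2]-.073)<.012)&(abs(R[...,1])>.187)&(abs(R[...,1])<.25);q=R[m]
print(q[:,1].min(),q[:,1].max())
for k,v in CAN.items():
    h=k/1000+.016; p=R[(np.hypot(R[...,0],R[...,1]-v[3])<.05)&(abs(R[...,2]-h)<.006)]
    if len(p): print(k,len(p),cv2.minEnclosingCircle(p[:,:2].astype(np.float32)))
print(observe()["time_s"])
```

```text
-0.16 48 [-0.0708 -0.1385  0.065 ] ztop 0.0665
-0.12 173 [-0.0672 -0.0975  0.0663] ztop 0.0678
-0.08 212 [-0.0669 -0.0606  0.0667] ztop 0.0684
-0.04 235 [-0.0668 -0.0206  0.0668] ztop 0.0683
0.0 250 [-0.0669  0.0197  0.067 ] ztop 0.0684
0.04 275 [-0.0667  0.0601  0.0669] ztop 0.0684
0.08 279 [-0.0668  0.0999  0.0669] ztop 0.0685
0.12 311 [-0.0675  0.1403  0.067 ] ztop 0.0685
-0.2143048803967987 0.21078984976076373
100 1501 ((0.0007989585283212364, -0.12345966696739197), 0.03392528370022774)
84 1402 ((0.000818817294202745, -0.042756397277116776), 0.030129320919513702)
68 1324 ((-0.00023359265469480306, 0.041475456207990646), 0.027371721342206)
52 1102 ((8.240727038355544e-05, 0.12407717853784561), 0.02422400191426277)
42.3917
```

View pics/w4.png

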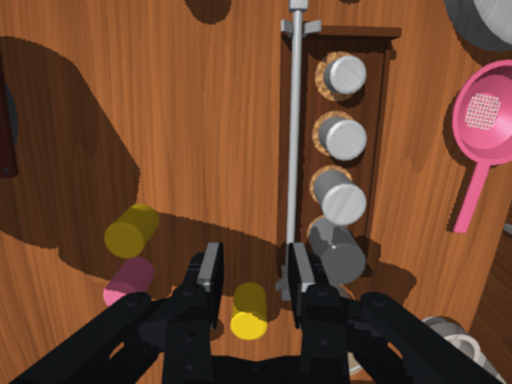

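The rail is level, with its top at z 68 mm (centre 62). It lies in both forks (298,27) and (285,285), about 2 mm off centre, and all the cans are within 2 mm of their discs. Handing in.

```bash
python3 -c "
from plant import *
print(job_done())"
```

```text
the job is handed in; nothing more can be done
None
```

I handed the job in at about 42 s: all four canisters stand within about 2 mm of their disc centres, tallest beside the jar and shortest beside the egg cup, and the guard rail is seated level in both forks; the judge's verdict was not shown.

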